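# Refit the tongued access board

### The job

Pick up the loose access board by the batten on its top and fit it back on the wooden frame beside the grooved board, ends lined up: angle its tongue into the groove, feel it home without forcing it, then lower the board flat so that the joint locks, keeping hold of it until it lies flat on the frame. Press only lightly, never with more than 30 N on the wood, let go at the end, and leave the tape measure, the square, the bolt and the nut near by where they are.

Things in the scene. Friction and masses are not known exactly. Their poses are not given: they have to be found in the camera images.
- frame: Fixed wooden frame: two bearers along its x, 188 mm long, 22 mm wide, at y = -45 and +45 mm, tops at z = 30 mm. Origin on the bench (z = 0) under its centre, z up, x toward the grooved board, a plain board (not reported, fixed, 140 mm long in y, top at z = 50 mm) on the far part of the bearers. Its mouth faces -x. It was laid up to 13.5 mm off nominal either way in x, not reported: find it by feel or sight.
- mouth (a point): Nominal (not true) groove mouth, at (15, 0, 30) mm in the frame's axes; the true mouth is within 13.5 mm of it in x. Profile in mm, u along x from the true mouth, h up from the bearer tops: upper lip u 0 to 62, h 13.5 to 20; groove h 4 to 13.5, back wall at u = 12; lower lip h 0 to 4 reaches out under it to u = -23 and ends in a locking ridge, u -23 to -18.5, h up to 9.
- access_board: Loose wooden access board, 0.24 to 0.39 kg, first flat on a ply offcut, underside at z = 15 mm. Origin on its underside plane below the batten's middle; z up, x toward the tongue. Body x -47 to 45, y -65 to 65, z 0 to 20 mm; rebated beneath (up to z = 11) for x 22.5 to 32 to go over the ridge, and z 5.5 up for x 32 to 45. Shoulder at x = 45; beyond it the tongue, z 5.5 to 12, to x = 57.
- batten (a point): Middle of the batten to grip on the access board's top, at (0, 0, 36) mm in its axes. The batten is 16 mm thick in the board's x, 60 mm long in its y and stands from z = 20 to z = 52 mm; rounded edges.
- tongue_tip (a point): Middle of the lower front edge of the tongue, (57, 0, 5.5) mm in the access board's axes. Locked flat: 9 mm (play 2.3 either way) inside the true mouth, y = 0, z = 35.5 mm in the frame's axes. The ridge stops it flat; tipped tongue-down 12 to 22 degrees it goes in. At 20 degrees, tip on the lower lip, it stops about 7 mm inside the mouth and can go the rest as the board comes down.
- tape_measure: Bystander, to be left alone: white tape measure, about 97 x 78 x 38 mm; origin under its middle.
- try_square: Bystander, to be left alone: steel square with a dark stock, 144 x 94 x 16 mm; origin under its middle.
- hex_bolt: Bystander, to be left alone: steel hex bolt standing on its head, 60 mm tall; origin under its middle.
- nut_0: Bystander, to be left alone: brass-coloured hex nut, 27 mm; origin under its middle.

How it is judged:
By the outcome, as a careful person would: the job done as asked, in the order asked, and still so for the second after the job is handed in, with the robot touching nothing.
It also fails if it takes over 72 s, if anything falls off the work surface, if the arm or the gripper's body presses on something with over 40 N, if the wrist force passes 120 N, or if a joint passes its speed limit or range.

### The arm

A 6-joint arm with a two-finger parallel gripper is mounted at the origin on the work surface; the furniture and walls round the work are solid. World frame = base frame: x ahead of the robot, y to its left, z up, the work surface at z = 0. Lengths are in mm, angles in rad, forces in N, time in s.
With the tool pointing down it reaches from about 325 to 925 mm from the base axis. Payload 3.1 kg.
Tool frame: the origin (TCP) lies midway between the tips of the shut fingers; the grasp point (between the pads) lies 19 mm behind it; z points along the fingers, y is the line along which they close (so a half turn about z gives the same grasp; the last joint's range is limited). The gripper opens to 85 mm and grips with 20 to 120 N. Pads are 22 mm wide; open, the fingers measure 114 mm over their backs; the gripper's body (76 mm by 85 mm) begins 54 mm behind the grasp point. The pads swing forward as they close: fully open they stand 13 mm farther back than shut.
Start: joints at [1.069, 0.217, 1.613, -0, 1.311, -0.112], TCP at [237.485, 578.135, 231.3] pointing down, gripper open.
Joint ranges: [-2.75, 2.75], [-0.78, 2.1], [0.31, 2.55], [-1.13, 4.27], [0.13, 2.63], [-2.58, 2.58]. Speed limits (rad/s): [2.79, 2.79, 3.14, 3.14, 3.14, 3.14].

### API

Orientations are given as a unit quaternion [w, x, y, z].
In Python, from plant import state, snapshot, get_calibration, finish_job gives the robot as it stands.
- The arm moves only by the tool send_rows, never from a script. Its argument "steps" is a list of rows, each an object with "dp": the shift along the tool's x, y, z in m, a list of three; "rotation": the turn, a rotation vector about the tool's x, y, z in rad, a list of three; "hand": the opening, from 0 (shut) to 1 (fully open). A call has exactly 5 rows; each row is the pose to reach, as a shift and turn from the pose commanded when the call began, along the tool's axes at that moment; what a row does not reach only later rows make up. A row lasts 1/12 s, in which the tool goes at most 41.7 mm and 7.16 degrees, less where a joint would pass 70% of its speed; a pose out of reach is approached as far as the arm can. A call with a gripper value outside its range is refused whole. The fingers move at their own pace and stop on an object; the grip force is fixed at half the most. Time passes only in rows, so rows that repeat a pose let the fingers close, or fill a call up. It gives the time, the measured TCP pose, the force, the opening and the grip force at its end, in the units of the state.
- state(): the state, without advancing time (a new reading comes with each control period).
- snapshot(name): name is "scene" or "top" or "wrist"; returns (picture, depth): 400x640x3 uint8, red, green, blue; 400x640 float32, mm along the optical axis (not along the pixel's ray), 0 where there is no reading.
- get_calibration(name): a dict with "fov_y" (degrees; the focal length in pixels is half the picture's height over the tangent of half this angle, whatever the lens; pixels are square), "cx", "cy" (the principal point, pixels), "eye" and "rotation" of the camera in the world; the wrist camera has in their place "T_tool_cam" (4x4, takes a point from camera to tool coordinates, whose origin is the TCP and whose axes are the flange's). Camera axes: x right, y up, looking along -z (the intrinsics and any distortion apply to the point x, -y, -z); pixel columns grow to the right and rows downward; lengths in mm; the calibration is good to about 2 mm. The wrist camera is an equidistant fisheye: a pixel r from the principal point sees the ray r / f radians off the axis. A picture is of the moment at which its call begins: read the wrist's pose just before it. get_calibration takes no time and is no camera call.
- finish_job(): hands the job in; it is judged then, once.
The state is a dict: "time_s": time; "qpos": joint angles; "joint_vel": joint speeds; "joint_torque": joint torques, N m; "tool_pos": TCP position; "tool_rot": TCP orientation; "contact_force": force on the tool from outside, world axes, zero at the start; "wrist_torque": the same for the moment, N m; "opening": opening from 0.0 (shut) to 1.0 (fully open); "grip_force": force on a finger pad.
Only numpy, scipy, OpenCV 4.12 (cv2) and the standard library are available. Lean on these libraries where they do the work, as an engineer would, in place of code of your own. Each camera call takes 0.05 s, during which the arm holds its last target. There are 200 camera calls.

## Working session

There is one attempt and no reset: what is moved stays moved. The work goes in short steps, Python scripts to look and compute and a tool call to move; the robot and the scene stay as the last step left them, time stands still between calls to the robot, and variables do not carry over. Pictures are saved under pics/ and viewed, at most 10 in all, crops included, and the job is handed in when it is done.

Besides the shell and the picture viewer there is one more tool, called after ">>>" as a command line: name --argument value ..., lists and objects as JSON in quotes. send_rows: Moves the arm, as the interface text tells. Its arguments: {"type":"object","properties":{"steps":{"type":"array"}},"required":["steps"]}

```bash
ls; mkdir -p pics; cat > h.py <<'E'
import numpy as np, cv2
from plant import state, snapshot, get_calibration, finish_job
E
python3 - <<'E'
from h import *
for n in ["scene","top"]:
    p,d=snapshot(n); cv2.imwrite(f"pics/{n}0.png",p[:,:,::-1]); np.savez(f"{n}0.npz",p=p,d=d)
    c=get_calibration(n); print(n,c)
print(get_calibration("wrist")); print(state())
E
```

```text
pics
scene {'fov_y': 54.0870034032276, 'cx': 321.9390555120721, 'cy': 201.78567255131645, 'eye': array([ 141.62821781, -483.12927279,  647.02417573]), 'rotation': array([ 0.87967922,  0.39486262, -0.10903199, -0.24157818])}
top {'fov_y': 53.51707153209706, 'cx': 312.03138417680935, 'cy': 188.91319155295892, 'eye': array([354.49059489,  65.62424724, 983.52230866]), 'rotation': array([-0.69909361, -0.04794561,  0.0509789 ,  0.71159715])}
{'fov_y': 65.70646984690485, 'cx': 320.8525082768698, 'cy': 204.10074180828525, 'T_tool_cam': array([[ 6.83223788e-05,  9.49966069e-01,  3.12353107e-01,
         8.29208333e+01],
       [ 9.99999902e-01,  7.17295587e-05, -4.36887023e-04,
        -2.18902125e-01],
       [-4.37432799e-04,  3.12353106e-01, -9.49965971e-01,
        -1.43054973e+02],
       [ 0.00000000e+00,  0.00000000e+00,  0.00000000e+00,
         1.00000000e+00]])}
{'time_s': 0.1, 'qpos': array([ 1.06880410e+00,  2.17714806e-01,  1.61477867e+00,  4.18919246e-05,
        1.31131008e+00, -1.12200320e-01]), 'joint_vel': array([-1.08810878e-03, -5.24770291e-04, -1.66297018e-03,  1.29477673e-03,
        6.38872997e-04, -5.51911197e-05]), 'joint_torque': array([-1.96484634e-04, -3.98074579e+01, -3.04972064e+01, -1.81539758e-04,
        4.25218444e-03, -2.43047378e-05]), 'tool_pos': array([237.1087289 , 577.48040106, 230.07385989]), 'tool_rot': array([-3.53461425e-04,  1.93669633e-01,  9.81066181e-01, -1.04761636e-03]), 'contact_force': array([-0.40502467, -0.28937585,  0.69315173]), 'wrist_torque': array([-0.01417211, -0.00464739,  0.00361011]), 'grip_force': 0.0, 'opening': 1.002366887533997}
```

View pics/top0.png

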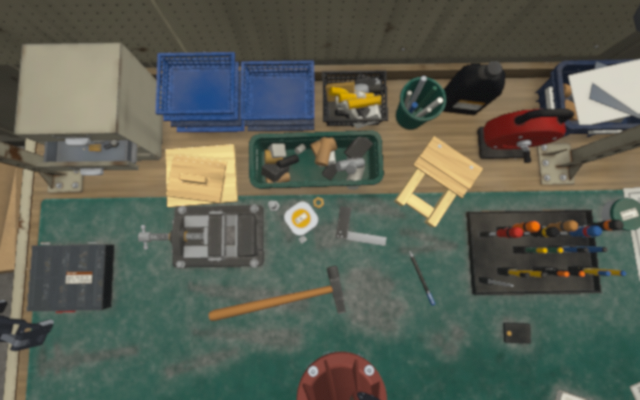

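View pics/scene0.png

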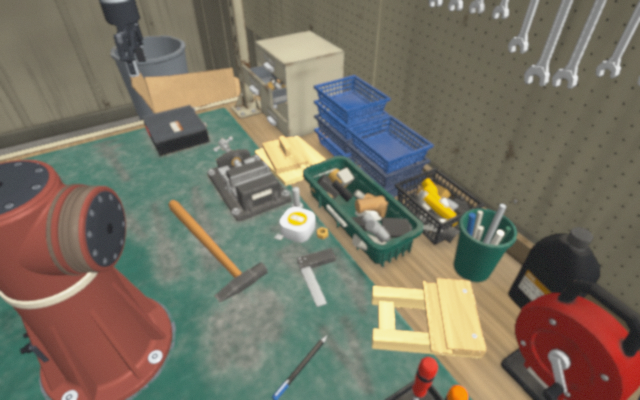

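The top view shows the access board on ply at about (195,178) with its batten at (193,180), and the frame with the grooved board at about (440,180). The tape (300,218), square (358,230), nut (318,202) and bolt (273,206) lie between them. The scene view agrees.

```bash
cat >> h.py <<'E'
from scipy.spatial.transform import Rotation as R
def q(w): return R.from_quat([w[1],w[2],w[3],w[0]])
def cloud(n,d,tool=None):
    c=get_calibration(n); f=200/np.tan(np.radians(c["fov_y"]/2))
    v,u=np.mgrid[0:400,0:640].astype(float); x=u-c["cx"]; y=v-c["cy"]
    if n=="wrist":
        r=np.hypot(x,y)+1e-9; s=np.tan(np.minimum(r/f,1.5))/r
        P=np.stack([x*s*d,-y*s*d,-d],-1); T=c["T_tool_cam"]
        P=P@T[:3,:3].T+T[:3,3]; return P@q(tool["tool_rot"]).as_matrix().T+tool["tool_pos"]
    return np.stack([x/f*d,-y/f*d,-d],-1)@q(c["rotation"]).as_matrix().T+c["eye"]
E
python3 - <<'E'
from h import *
z=np.load("top0.npz"); P=cloud("top",z["d"]); p=z["p"]
def rect(m,name):
    m=cv2.morphologyEx(m.astype(np.uint8),cv2.MORPH_OPEN,np.ones((2,2)))
    n,l,s,c=cv2.connectedComponentsWithStats(m); 
    k=1+s[1:,4].argmax(); Q=P[l==k]; r=cv2.minAreaRect(Q[:,:2].astype(np.float32))
    print(name,s[k],np.round(Q.mean(0),1),np.round(r[0],1),np.round(r[1],1),round(r[2],1),np.round(cv2.boxPoints(r)).tolist())
roi=np.zeros((400,640),bool)
hsv=cv2.cvtColor(p,cv2.COLOR_RGB2HSV)
A=roi.copy(); A[140:210,160:242]=1
B=roi.copy(); B[130:230,390:490]=1
Z=P[...,2]
print(hsv[180,180],hsv[170,225],hsv[165,450],hsv[150,250])
print(np.histogram(Z[A],bins=range(-10,80,5)),np.histogram(Z[B],bins=range(-10,80,5)))
rect(A&(Z>8)&(Z<45),"ply+board"); rect(A&(Z>27)&(Z<45),"board"); rect(A&(Z>55)&(Z<80),"batten")
rect(B&(Z>42)&(Z<60),"groove"); rect(B&(Z>22)&(Z<60),"frame")
img=np.hstack([cv2.resize(p[130:215,155:250],None,fx=4,fy=4,interpolation=2),cv2.resize(p[130:215,390:490],None,fx=4,fy=4,interpolation=2)])
cv2.imwrite("pics/crop0.png",img[:,:,::-1])
E
```

```text
[ 19 114 215] [ 20 109 210] [ 19 115 221] [72 62 90]
(array([  91, 1024,  304,   76,  843, 1043,   69,  208,  713, 1104,   22,
         15,   11,   11,   23,  147,    5]), array([-10,  -5,   0,   5,  10,  15,  20,  25,  30,  35,  40,  45,  50,
        55,  60,  65,  70,  75])) (array([ 381, 3929, 1758,  255,  386,  146,   78,  389,  752,  263,   42,
        718,  775,    4,    1,    3,    4]), array([-10,  -5,   0,   5,  10,  15,  20,  25,  30,  35,  40,  45,  50,
        55,  60,  65,  70,  75]))
ply+board [ 167  145   76   66 4023] [521.4 325.1  29.8] [501.5 235.9] [406.6 192.4] 74.5 [[354.0, 66.0], [540.0, 14.0], [648.0, 406.0], [463.0, 457.0]]
board [ 168  156   59   47 1899] [512.5 334.9  42.4] [476.7 224.9] [382.3 122.5] 70.3 [[354.0, 66.0], [470.0, 24.0], [599.0, 384.0], [484.0, 426.0]]
batten [181 174  27  10 185] [512.8 336.6  68.4] [448.7 213.1] [348.6  30.9] 62.5 [[354.0, 66.0], [382.0, 51.0], [543.0, 361.0], [516.0, 375.0]]
groove [ 422  137   62   53 1499] [ 543.  -277.3   50.6] [ 497.1 -136.7] [145.2 473.2] 18.1 [[354.0, 66.0], [502.0, -384.0], [640.0, -339.0], [492.0, 111.0]]
frame [ 398  137   86   90 2909] [ 515.  -256.4   43.1] [ 435.5 -161.9] [167.7 453. ] 39.9 [[226.0, -42.0], [516.0, -389.0], [645.0, -282.0], [354.0, 66.0]]
```

View pics/crop0.png

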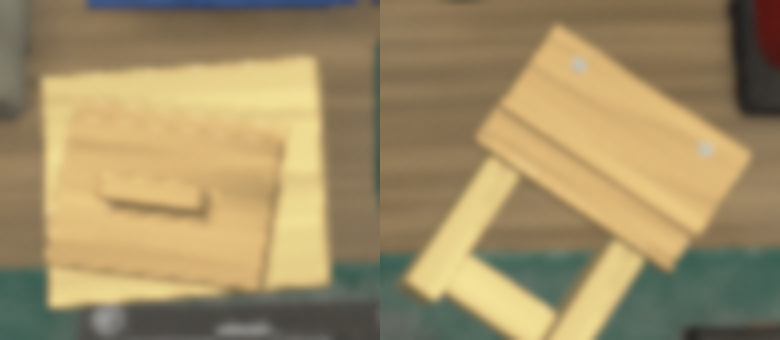

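The left crop shows the loose board. Its tongue is the pale lower strip along the upper edge (about (170,115) in the crop), so the tongue points to world +x. The right crop shows the grooved board with its lower lip and ridge towards the lower left, so the mouth faces down-left.

```bash
cat >> h.py <<'E'
def rect(P,m,name,up=(1,-.3)):
    m=cv2.morphologyEx(m.astype(np.uint8),cv2.MORPH_OPEN,np.ones((3,3)))
    n,l,s,c=cv2.connectedComponentsWithStats(m)
    k=1+s[1:,4].argmax(); Q=P[l==k]; r=cv2.minAreaRect(Q[:,:2].astype(np.float32))
    print(name,s[k].tolist(),"med z",round(np.median(Q[:,2]),1),"rect",np.round(r[0],1),np.round(r[1],1),round(r[2],1),np.round(cv2.boxPoints(r),1).tolist())
    return Q
E
python3 - <<'E'
from h import *
z=np.load("top0.npz"); d=cv2.medianBlur(z["d"],3); P=cloud("top",d); P[d<100]=-999
Z=P[...,2]
A=np.zeros((400,640),bool);B=A.copy(); A[140:210,160:242]=1; B[130:230,390:490]=1
rect(P,A&(Z>29)&(Z<45),"board"); rect(P,A&(Z>58)&(Z<80),"batten")
rect(P,B&(Z>44)&(Z<60),"groove"); rect(P,B&(Z>22)&(Z<60),"frame")
E
```

```text
board [167, 159, 59, 43, 1848] med z 35.4 rect [516.9 341.2] [131.5  95. ] 81.8 [[460.6000061035156, 282.8999938964844], [554.5999755859375, 269.3999938964844], [573.2999877929688, 399.5], [479.29998779296875, 413.1000061035156]]
batten [180, 173, 26, 10, 179] med z 66.9 rect [516.4 341.2] [59.9 15.9] 81.9 [[504.29998779296875, 312.70001220703125], [520.0999755859375, 310.5], [528.5, 369.70001220703125], [512.7000122070312, 372.0]]
groove [421, 137, 61, 51, 1498] med z 50.0 rect [ 546.4 -276. ] [140.5  63.2] 54.2 [[479.70001220703125, -314.5], [530.9000244140625, -351.3999938964844], [613.0999755859375, -237.5], [561.9000244140625, -200.5]]
frame [397, 136, 85, 90, 2913] med z 48.0 rect [ 501.3 -243.7] [140.5 187.1] 54.6 [[384.3999938964844, -246.89999389648438], [536.9000244140625, -355.20001220703125], [618.2000122070312, -240.60000610351562], [465.70001220703125, -132.3000030517578]]
```

```bash
cat >> h.py <<'E'
def pose(yaw,tilt=0):  # tool x at world yaw (deg), tool z down, then tilt about tool x
    return R.from_euler("z",yaw,degrees=True)*R.from_euler("x",180,degrees=True)*R.from_euler("x",tilt,degrees=True)
def go(pos,rot,n=1,p0=None,r0=None):
    s=state(); p=np.array(s["tool_pos"]) if p0 is None else p0; r=q(s["tool_rot"]) if r0 is None else r0
    D=np.array(pos)-p; W=(r.inv()*rot).as_rotvec()
    for i in range(n):
        dp=r.inv().apply(D/n)/1000
        print("dp",np.round(dp,4).tolist(),"rot",np.round(W/n,4).tolist())
        r=r*R.from_rotvec(W/n)
E
python3 - <<'E'
from h import *
go([516.4,341.2,230],pose(81.9),3)
E
```

```text
dp [-0.116, -0.0375, 0.0001] rot [-0.0007, 0.0004, 0.4408]
dp [-0.1209, 0.0156, 0.0] rot [-0.0007, 0.0004, 0.4408]
dp [-0.1027, 0.0657, 0.0] rot [-0.0007, 0.0004, 0.4408]
```

>>> send_rows --steps '[{"dp": [-0.023,-0.0075,0],"rotation": [0,0,0.088],"hand": 1},{"dp": [-0.046,-0.015,0],"rotation": [0,0,0.176],"hand": 1},{"dp": [-0.07,-0.0225,0],"rotation": [0,0,0.264],"hand": 1},{"dp": [-0.093,-0.03,0],"rotation": [0,0,0.353],"hand": 1},{"dp": [-0.116,-0.0375,0],"rotation": [0,0,0.441],"hand": 1}]'

```text
time_s: 0.52
tool_pos: [330.9, 498.2, 230.6]
tool_rot: [-0.0, 0.405, 0.914, -0.001]
contact_force: [-0.1, 0.2, -0.6]
opening: 0.999
grip_force: 0.0
```

>>> send_rows --steps '[{"dp": [-0.024,0.003,0],"rotation": [0,0,0.088],"hand": 1},{"dp": [-0.048,0.006,0],"rotation": [0,0,0.176],"hand": 1},{"dp": [-0.0725,0.009,0],"rotation": [0,0,0.264],"hand": 1},{"dp": [-0.097,0.0125,0],"rotation": [0,0,0.353],"hand": 1},{"dp": [-0.121,0.0155,0],"rotation": [0,0,0.441],"hand": 1}]'

```text
time_s: 0.93
tool_pos: [424.1, 419.3, 230.6]
tool_rot: [-0.0, 0.596, 0.803, -0.001]
contact_force: [-0.2, 0.4, 0.1]
opening: 1.003
grip_force: 0.0
```

>>> send_rows --steps '[{"dp": [-0.0205,0.013,0],"rotation": [0,0,0.088],"hand": 1},{"dp": [-0.041,0.026,0],"rotation": [0,0,0.176],"hand": 1},{"dp": [-0.0615,0.0395,0],"rotation": [0,0,0.264],"hand": 1},{"dp": [-0.09,0.058,0],"rotation": [0,0,0.4],"hand": 1},{"dp": [-0.103,0.0655,0],"rotation": [0,0,0.441],"hand": 1}]'

```text
time_s: 1.35
tool_pos: [518.8, 338.8, 230.7]
tool_rot: [0.001, 0.758, 0.653, -0.0]
contact_force: [-0.6, -0.3, -0.6]
opening: 0.999
grip_force: 0.0
```

>>> send_rows --steps '[{"dp": [0,0,0],"rotation": [0,0,0],"hand": 1},{"dp": [0,0,0],"rotation": [0,0,0],"hand": 1},{"dp": [0,0,0],"rotation": [0,0,0],"hand": 1},{"dp": [0,0,0],"rotation": [0,0,0],"hand": 1},{"dp": [0,0,0],"rotation": [0,0,0],"hand": 1}]'

```text
time_s: 1.77
tool_pos: [515.5, 342.2, 231.2]
tool_rot: [-0.0, 0.755, 0.656, -0.0]
contact_force: [-0.2, -0.0, -0.2]
opening: 0.999
grip_force: 0.0
```

```bash
python3 - <<'E'
from h import *
s=state(); p,d=snapshot("wrist"); print(s["time_s"],s["tool_pos"],s["contact_force"],s["qpos"])
cv2.imwrite("pics/w1.png",p[:,:,::-1])
dm=cv2.medianBlur(d,5); P=cloud("wrist",dm,s); P[dm<50]=-999; Z=P[...,2]
N=(np.abs(P[...,0]-516)<100)&(np.abs(P[...,1]-341)<110)
rect(P,N&(Z>29)&(Z<45),"board"); rect(P,N&(Z>58)&(Z<80),"batten"); rect(P,N&(Z>21)&(Z<45),"b+tongue")
go([516.4,341.2,230],pose(81.9))
E
```

```text
1.7667 [515.48798152 342.22675623 231.18883608] [-0.24529684 -0.00566469 -0.20285751] [4.72556121e-01 2.04115404e-01 1.62871915e+00 3.05661487e-04
 1.30915413e+00 6.12427212e-01]
board [278, 120, 85, 113, 8107] med z 35.4 rect [511.6 342.3] [131.2  93.3] 81.7 [[456.0, 284.1000061035156], [548.2999877929688, 270.6000061035156], [567.2999877929688, 400.3999938964844], [474.8999938964844, 413.8999938964844]]
batten [313, 156, 16, 57, 855] med z 67.2 rect [512.5 342.9] [59.4 15.4] 82.3 [[500.8999938964844, 314.5], [516.0999755859375, 312.3999938964844], [524.0999755859375, 371.29998779296875], [508.79998779296875, 373.29998779296875]]
b+tongue [278, 120, 94, 113, 9187] med z 35.4 rect [517.7 341.4] [131.4 105.3] 81.9 [[456.29998779296875, 283.79998779296875], [560.5, 268.8999938964844], [579.0999755859375, 399.0], [474.79998779296875, 413.8999938964844]]
dp [-0.0008, 0.0009, 0.0012] rot [-0.0003, 0.0, 0.0013]
```

View pics/w1.png

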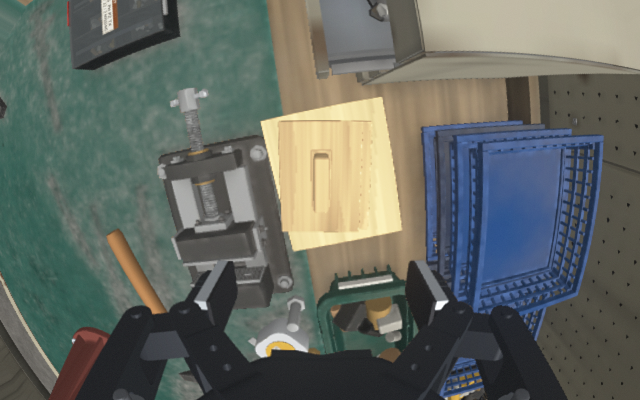

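The wrist view shows the board at pixels (278–372,120–233), with the batten at (321,183). The tongue is on the right side, towards world +x. The vise sits to its left, so I'll go down with the hand half open.

```bash
python3 - <<'E'
from h import *
go([512.7,342.5,85],pose(82))
E
```

```text
dp [-0.0001, -0.0029, 0.1462] rot [-0.0003, 0.0, -0.0005]
```

>>> send_rows --steps '[{"dp": [0,-0.001,0.03],"rotation": [0,0,0],"hand": 0.5},{"dp": [0,-0.002,0.06],"rotation": [0,0,0],"hand": 0.5},{"dp": [0,-0.003,0.09],"rotation": [0,0,0],"hand": 0.5},{"dp": [0,-0.003,0.12],"rotation": [0,0,0],"hand": 0.5},{"dp": [0,-0.003,0.146],"rotation": [0,0,0],"hand": 0.5}]'

```text
time_s: 2.23
tool_pos: [512.2, 342.1, 83.5]
tool_rot: [-0.0, 0.755, 0.656, -0.001]
contact_force: [-0.9, -0.3, -1.7]
opening: 0.496
grip_force: 0.0
```

>>> send_rows --steps '[{"dp": [0,0,0.01],"rotation": [0,0,0],"hand": 0.5},{"dp": [0,0,0.02],"rotation": [0,0,0],"hand": 0.5},{"dp": [0,0,0.03],"rotation": [0,0,0],"hand": 0.5},{"dp": [0,0,0.038],"rotation": [0,0,0],"hand": 0.5},{"dp": [0,0,0.038],"rotation": [0,0,0],"hand": 0.5}]'

```text
time_s: 2.65
tool_pos: [513.2, 341.7, 46.6]
tool_rot: [-0.0, 0.755, 0.655, -0.0]
contact_force: [-0.1, 0.3, -0.0]
opening: 0.502
grip_force: 0.0
```

```bash
python3 - <<'E'
from h import *
s=state(); p,d=snapshot("wrist"); print(s["time_s"],s["tool_pos"],s["contact_force"],s["opening"])
go([512.7,342.5,39.5],pose(82))
E
```

```text
2.65 [513.19446919 341.69155813  46.58901367] [-0.09465757  0.26944702 -0.03163291] 0.5016815306780696
dp [0.0005, -0.001, 0.0079] rot [-0.0, 0.0, -0.0023]
```

>>> send_rows --steps '[{"dp": [0,0,0.004],"rotation": [0,0,0],"hand": 0.5},{"dp": [0,0,0.007],"rotation": [0,0,0],"hand": 0.5},{"dp": [0,0,0.007],"rotation": [0,0,0],"hand": 0.4},{"dp": [0,0,0.007],"rotation": [0,0,0],"hand": 0.3},{"dp": [0,0,0.007],"rotation": [0,0,0],"hand": 0.25}]'

```text
time_s: 3.12
tool_pos: [513.8, 341.8, 40.7]
tool_rot: [0.0, 0.756, 0.655, 0.0]
contact_force: [0.7, -0.3, 1.1]
opening: 0.253
grip_force: 0.0
```

>>> send_rows --steps '[{"dp": [0,0,0],"rotation": [0,0,0],"hand": 0.2},{"dp": [0,0,0],"rotation": [0,0,0],"hand": 0.1},{"dp": [0,0,0],"rotation": [0,0,0],"hand": 0},{"dp": [0,0,0],"rotation": [0,0,0],"hand": 0},{"dp": [0,0,0],"rotation": [0,0,0],"hand": 0}]'

```text
time_s: 3.53
tool_pos: [514.3, 341.9, 41.0]
tool_rot: [0.0, 0.755, 0.655, 0.001]
contact_force: [1.2, -0.3, 2.8]
opening: 0.179
grip_force: 61.0
```

>>> send_rows --steps '[{"dp": [0,0,0],"rotation": [0,0,0],"hand": 0},{"dp": [0,0,-0.005],"rotation": [0,0,0],"hand": 0},{"dp": [0,0,-0.015],"rotation": [0,0,0],"hand": 0},{"dp": [0,0,-0.03],"rotation": [0,0,0],"hand": 0},{"dp": [0,0,-0.05],"rotation": [0,0,0],"hand": 0}]'

```text
time_s: 3.95
tool_pos: [510.5, 340.5, 88.0]
tool_rot: [-0.001, 0.755, 0.655, -0.004]
contact_force: [-0.1, 0.3, -3.2]
opening: 0.174
grip_force: 60.3
```

>>> send_rows --steps '[{"dp": [0,0,-0.025],"rotation": [0,0,0],"hand": 0},{"dp": [0,0,-0.05],"rotation": [0,0,0],"hand": 0},{"dp": [0,0,-0.075],"rotation": [0,0,0],"hand": 0},{"dp": [0,0,-0.09],"rotation": [0,0,0],"hand": 0},{"dp": [0,0,-0.095],"rotation": [0,0,0],"hand": 0}]'

```text
time_s: 4.37
tool_pos: [514.4, 342.6, 188.8]
tool_rot: [0.0, 0.755, 0.655, 0.002]
contact_force: [0.9, 0.4, -2.2]
opening: 0.18
grip_force: 60.4
```

```bash
python3 - <<'E'
from h import *
s=state(); p,d=snapshot("wrist"); print(s["time_s"],s["tool_pos"],s["contact_force"],s["wrist_torque"],s["opening"],s["grip_force"])
np.savez("w2.npz",p=p,d=d); cv2.imwrite("pics/w2.png",p[:,:,::-1])
dm=cv2.medianBlur(d,5); P=cloud("wrist",dm,dict(tool_pos=np.zeros(3),tool_rot=[1,0,0,0])); P[dm<50]=999; Z=P[...,2]
N=(np.abs(P[...,0])<75)&(np.abs(P[...,1])<75)
print(np.histogram(Z[N],bins=range(-60,60,4)))
rect(P,N&(Z>-4)&(Z<13),"board"); rect(P,N&(Z>-4)&(Z<21),"b+t")
E
```

```text
4.3667 [514.44981667 342.63552627 188.82226285] [ 0.9031453   0.36989333 -2.15233029] [ 0.06134522 -0.03784675  0.05334935] 0.18043603347670792 60.412938594818115
(array([ 2614,  2005,  1027,   922,   349,   583,   213,   332,  3872,
         408,   358,   307,   266,   187,    91,   480, 21789,   221,
        2473,   167,   134,     1,     0,     0,     0,     0,     0,
           0,     0]), array([-60, -56, -52, -48, -44, -40, -36, -32, -28, -24, -20, -16, -12,
        -8,  -4,   0,   4,   8,  12,  16,  20,  24,  28,  32,  36,  40,
        44,  48,  52,  56]))
board [227, 137, 185, 164, 22145] med z 5.6 rect [18.8 -2.6] [95.  93.1] 90.0 [[-27.799999237060547, -50.0], [65.30000305175781, -50.099998474121094], [65.4000015258789, 44.900001525878906], [-27.799999237060547, 45.0]]
b+t [227, 136, 202, 165, 24734] med z 5.6 rect [18.2  2.4] [ 94.4 104.9] 0.1 [[-29.100000381469727, 54.79999923706055], [-29.0, -50.099998474121094], [65.4000015258789, -50.0], [65.30000305175781, 54.900001525878906]]
```

View pics/w2.png

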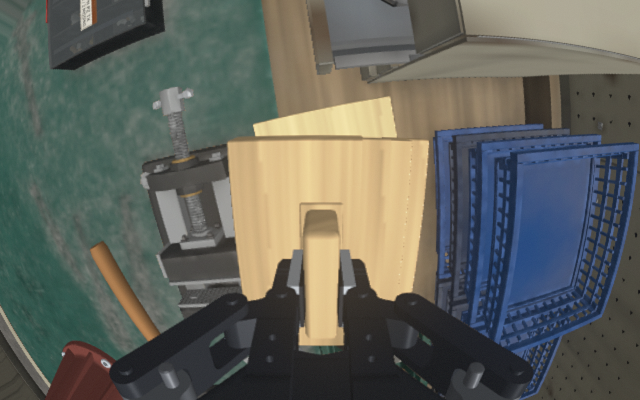

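The board is held squarely. In this view its top spans pixels (227–428,137–300), and the wrist camera reads about 2.6 mm low along the tool y axis. Next I carry it towards the frame and look at the frame past the board's end.

```bash
python3 - <<'E'
from h import *
go([454,-346,270],pose(54.5),5)
E
```

```text
dp [-0.138, 0.0076, -0.0167] rot [0.0005, -0.0006, 0.0956]
dp [-0.1366, 0.0207, -0.0166] rot [0.0005, -0.0006, 0.0956]
dp [-0.1341, 0.0336, -0.0165] rot [0.0005, -0.0006, 0.0956]
dp [-0.1302, 0.0463, -0.0165] rot [0.0005, -0.0006, 0.0956]
dp [-0.1252, 0.0585, -0.0164] rot [0.0005, -0.0006, 0.0956]
```

>>> send_rows --steps '[{"dp": [-0.012,0,-0.003],"rotation": [0,0,0.019],"hand": 0},{"dp": [-0.035,0.002,-0.006],"rotation": [0,0,0.038],"hand": 0},{"dp": [-0.065,0.004,-0.01],"rotation": [0,0,0.057],"hand": 0},{"dp": [-0.1,0.006,-0.013],"rotation": [0,0,0.076],"hand": 0},{"dp": [-0.138,0.0075,-0.017],"rotation": [0,0,0.096],"hand": 0}]'

```text
time_s: 4.83
tool_pos: [499.0, 202.4, 199.6]
tool_rot: [-0.001, 0.786, 0.618, -0.002]
contact_force: [0.8, -0.5, -3.4]
opening: 0.172
grip_force: 60.3
```

>>> send_rows --steps '[{"dp": [-0.0275,0.004,-0.003],"rotation": [0,0,0.019],"hand": 0},{"dp": [-0.055,0.008,-0.006],"rotation": [0,0,0.038],"hand": 0},{"dp": [-0.082,0.0125,-0.01],"rotation": [0,0,0.057],"hand": 0},{"dp": [-0.109,0.0165,-0.013],"rotation": [0,0,0.076],"hand": 0},{"dp": [-0.1365,0.0205,-0.0165],"rotation": [0,0,0.096],"hand": 0}]'

```text
time_s: 5.25
tool_pos: [486.6, 64.9, 216.4]
tool_rot: [-0.001, 0.815, 0.579, -0.002]
contact_force: [0.7, 0.1, -2.6]
opening: 0.174
grip_force: 60.3
```

>>> send_rows --steps '[{"dp": [-0.027,0.007,-0.003],"rotation": [0,0,0.019],"hand": 0},{"dp": [-0.054,0.0135,-0.006],"rotation": [0,0,0.038],"hand": 0},{"dp": [-0.08,0.02,-0.01],"rotation": [0,0,0.057],"hand": 0},{"dp": [-0.107,0.027,-0.013],"rotation": [0,0,0.076],"hand": 0},{"dp": [-0.134,0.0335,-0.0165],"rotation": [0,0,0.096],"hand": 0}]'

```text
time_s: 5.67
tool_pos: [474.4, -72.0, 232.9]
tool_rot: [-0.002, 0.842, 0.539, -0.002]
contact_force: [0.3, -0.3, -3.7]
opening: 0.179
grip_force: 60.3
```

>>> send_rows --steps '[{"dp": [-0.026,0.009,-0.003],"rotation": [0,0,0.019],"hand": 0},{"dp": [-0.052,0.0185,-0.006],"rotation": [0,0,0.038],"hand": 0},{"dp": [-0.078,0.028,-0.01],"rotation": [0,0,0.057],"hand": 0},{"dp": [-0.104,0.037,-0.013],"rotation": [0,0,0.076],"hand": 0},{"dp": [-0.13,0.0465,-0.0165],"rotation": [0,0,0.096],"hand": 0}]'

```text
time_s: 6.08
tool_pos: [462.5, -209.1, 249.3]
tool_rot: [-0.002, 0.867, 0.498, -0.001]
contact_force: [0.8, 0.6, -3.3]
opening: 0.177
grip_force: 60.3
```

>>> send_rows --steps '[{"dp": [-0.033,0.016,-0.004],"rotation": [0,0,0.02],"hand": 0},{"dp": [-0.066,0.031,-0.008],"rotation": [0,0,0.045],"hand": 0},{"dp": [-0.095,0.045,-0.012],"rotation": [0,0,0.07],"hand": 0},{"dp": [-0.115,0.054,-0.015],"rotation": [0,0,0.09],"hand": 0},{"dp": [-0.125,0.0585,-0.0165],"rotation": [0,0,0.0955],"hand": 0}]'

```text
time_s: 6.5
tool_pos: [450.6, -348.3, 266.2]
tool_rot: [-0.001, 0.89, 0.455, -0.001]
contact_force: [0.2, 0.9, -2.9]
opening: 0.172
grip_force: 60.4
```

>>> send_rows --steps '[{"dp": [0,0,0],"rotation": [0,0,0],"hand": 0},{"dp": [0,0,0],"rotation": [0,0,0],"hand": 0},{"dp": [0,0,0],"rotation": [0,0,0],"hand": 0},{"dp": [0,0,0],"rotation": [0,0,0],"hand": 0},{"dp": [0,0,0],"rotation": [0,0,0],"hand": 0}]'

```text
time_s: 6.92
tool_pos: [453.0, -344.4, 267.9]
tool_rot: [-0.001, 0.889, 0.458, -0.0]
contact_force: [-0.2, 1.2, -2.5]
opening: 0.171
grip_force: 60.4
```

```bash
python3 - <<'E'
from h import *
s=state(); p,d=snapshot("wrist"); print(s["time_s"],s["tool_pos"],s["tool_rot"],s["contact_force"],s["wrist_torque"],s["opening"],s["grip_force"])
np.savez("w3.npz",p=p,d=d,tp=s["tool_pos"],tr=s["tool_rot"]); cv2.imwrite("pics/w3.png",p[:,:,::-1])
dm=cv2.medianBlur(d,5); P=cloud("wrist",dm,s); P[dm<50]=-999; Z=P[...,2]
N=(np.abs(P[...,0]-510)<120)&(np.abs(P[...,1]+250)<120)
rect(P,N&(Z>44)&(Z<56),"groove"); rect(P,N&(Z>36)&(Z<56),"g+ridge"); rect(P,N&(Z>22)&(Z<56),"frame")
t=cloud("wrist",dm,dict(tool_pos=np.zeros(3),tool_rot=[1,0,0,0])); t[dm<50]=999
N=(np.abs(t[...,0])<75)&(np.abs(t[...,1])<75)
rect(t,N&(t[...,2]>-4)&(t[...,2]<21),"b+t")
E
```

```text
6.9167 [ 452.95548535 -344.39198727  267.92834097] [-5.25401509e-04  8.89012204e-01  4.57883199e-01 -1.70973335e-05] [-0.16833478  1.19707175 -2.50830424] [ 0.01498836 -0.00929231  0.01832728] 0.1712693502879375 60.36857485771179
groove [325, 23, 55, 115, 5995] med z 50.3 rect [ 544.7 -272.9] [135.4  62.2] 53.8 [[479.6000061035156, -309.1000061035156], [529.7999877929688, -345.8999938964844], [609.9000244140625, -236.8000030517578], [559.7000122070312, -199.89999389648438]]
g+ridge [325, 23, 55, 115, 5996] med z 50.3 rect [ 544.7 -272.9] [135.4  62.2] 53.8 [[479.6000061035156, -309.1000061035156], [529.7999877929688, -345.8999938964844], [609.9000244140625, -236.8000030517578], [559.7000122070312, -199.89999389648438]]
frame [231, 23, 153, 115, 10932] med z 49.9 rect [ 500.6 -240.7] [136.6 188.6] 54.4 [[384.1000061035156, -241.3000030517578], [537.4000244140625, -351.20001220703125], [617.0, -240.10000610351562], [463.70001220703125, -130.3000030517578]]
b+t [227, 136, 202, 165, 24740] med z 5.6 rect [17.1  2.4] [ 94.3 104.9] 0.1 [[-30.200000762939453, 54.79999923706055], [-30.0, -50.099998474121094], [64.4000015258789, -49.900001525878906], [64.0999984741211, 55.0]]
```

View pics/w3.png

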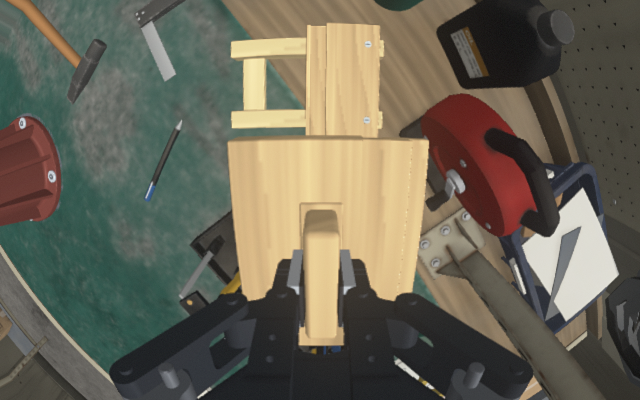

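The wrist view shows the frame at about pixels (231–384,23–138) and the mouth line near u≈325. It agrees with the top view, putting the true mouth about 9 mm beyond nominal. Next I work out the tilted approach poses.

```bash
cat >> h.py <<'E'
YAW=54.4; c,s_=np.cos(np.radians(YAW-90)),np.sin(np.radians(YAW-90))
ax=np.array([c,s_,0]); ay=np.array([-s_,c,0]); M=573.2*ax+94.4*ay+[0,0,30]
TIP=np.array([0,57,20.1])
def tcp(u,h,th,v=0):
    r=pose(YAW,th); return M+u*ax+v*ay+[0,0,h]-r.apply(TIP),r
def where():
    s=state(); r=q(s["tool_rot"]); t=np.array(s["tool_pos"])+r.apply(TIP)-M
    e=(pose(YAW).inv()*r).as_rotvec(degrees=True)
    f=np.array(s["contact_force"]); w=np.array(s["wrist_torque"])
    print("t",round(s["time_s"],2),"tip u,v,h",np.round([t@ax,t@ay,t[2]],1),"rot",np.round(e,2),"F u,v,h",np.round([f@ax,f@ay,f[2]],1),"T",np.round([w@ax,w@ay,w[2]],2),"grip",round(s["grip_force"]),round(s["opening"],3))
E
python3 - <<'E'
from h import *
print(M-[0,0,30],M@ax); where()
p,r=tcp(-5,70,0); print(p); p,r=tcp(-5,60,20); print(p); go(p,r,2)
E
```

```text
[ 521.02176462 -256.91617465    0.        ] 573.2
t 6.97 tip u,v,h [  52.8 -110.8  218. ] rot [ 0.03  0.02 -0.09] F u,v,h [ 0.1 -0.2 -3.3] T [-0.01 -0.01  0.02] grip 60 0.175
[ 470.60951743 -220.8245505   120.1       ]
[ 478.99431452 -226.82747562  128.38296985]
dp [0.0555, -0.0236, 0.0699] rot [0.1743, 0.0, 0.0008]
dp [0.0555, -0.0112, 0.073] rot [0.1743, 0.0, 0.0008]
```

>>> send_rows --steps '[{"dp": [0.007,-0.003,0.009],"rotation": [0.025,0,0],"hand": 0},{"dp": [0.019,-0.008,0.024],"rotation": [0.06,0,0],"hand": 0},{"dp": [0.031,-0.013,0.039],"rotation": [0.1,0,0],"hand": 0},{"dp": [0.043,-0.018,0.054],"rotation": [0.14,0,0],"hand": 0},{"dp": [0.0555,-0.0235,0.07],"rotation": [0.174,0,0],"hand": 0}]'

```text
time_s: 7.38
tool_pos: [466.3, -285.3, 196.3]
tool_rot: [-0.079, 0.886, 0.455, -0.041]
contact_force: [0.0, -0.1, -3.1]
opening: 0.177
grip_force: 60.4
```

>>> send_rows --steps '[{"dp": [0.013,-0.003,0.018],"rotation": [0.04,0,0],"hand": 0},{"dp": [0.027,-0.006,0.036],"rotation": [0.08,0,0],"hand": 0},{"dp": [0.04,-0.008,0.052],"rotation": [0.12,0,0],"hand": 0},{"dp": [0.05,-0.01,0.066],"rotation": [0.155,0,0],"hand": 0},{"dp": [0.0555,-0.011,0.073],"rotation": [0.174,0,0],"hand": 0}]'

```text
time_s: 7.8
tool_pos: [478.4, -225.0, 124.4]
tool_rot: [-0.157, 0.875, 0.451, -0.081]
contact_force: [0.1, 0.7, -4.0]
opening: 0.175
grip_force: 60.2
```

>>> send_rows --steps '[{"dp": [0,0,0],"rotation": [0,0,0],"hand": 0},{"dp": [0,0,0],"rotation": [0,0,0],"hand": 0},{"dp": [0,0,0],"rotation": [0,0,0],"hand": 0},{"dp": [0,0,0],"rotation": [0,0,0],"hand": 0},{"dp": [0,0,0],"rotation": [0,0,0],"hand": 0}]'

```text
time_s: 8.22
tool_pos: [479.7, -229.3, 129.6]
tool_rot: [-0.153, 0.876, 0.45, -0.078]
contact_force: [0.5, 0.4, -2.7]
opening: 0.174
grip_force: 60.3
```

```bash
python3 - <<'E'
from h import *
where()
s=state();p,d=snapshot("wrist")
t=cloud("wrist",cv2.medianBlur(d,5),dict(tool_pos=np.zeros(3),tool_rot=[1,0,0,0])); t[d<50]=999
N=(np.abs(t[...,0])<75)&(np.abs(t[...,1])<75)
rect(t,N&(t[...,2]>-4)&(t[...,2]<10),"b")
P,dt=snapshot("top"); np.savez("top1.npz",p=P,d=dt)
p,r=tcp(-5,15,20); go(p,r)
E
```

```text
t 8.22 tip u,v,h [-2.8 -1.6 61.4] rot [1.978e+01 1.000e-02 5.000e-02] F u,v,h [ 0.1  0.6 -2.7] T [ 0.01 -0.37  0.03] grip 60 0.174
b [227, 138, 185, 163, 21825] med z 6.4 rect [17.4 -3.6] [92.7 93.1] 89.9 [[-29.299999237060547, -49.79999923706055], [63.79999923706055, -50.0], [64.0999984741211, 42.70000076293945], [-29.100000381469727, 42.900001525878906]]
dp [0.0016, 0.0139, 0.0438] rot [0.0032, -0.0003, -0.0008]
```

>>> send_rows --steps '[{"dp": [0.0005,0.003,0.009],"rotation": [0,0,0],"hand": 0},{"dp": [0.001,0.006,0.02],"rotation": [0,0,0],"hand": 0},{"dp": [0.0015,0.01,0.031],"rotation": [0,0,0],"hand": 0},{"dp": [0.0015,0.013,0.04],"rotation": [0,0,0],"hand": 0},{"dp": [0.0015,0.0135,0.043],"rotation": [0,0,0],"hand": 0}]'

```text
time_s: 8.73
tool_pos: [476.6, -224.8, 80.2]
tool_rot: [-0.156, 0.876, 0.45, -0.08]
contact_force: [-0.7, 0.2, -3.3]
opening: 0.177
grip_force: 60.3
```

>>> send_rows --steps '[{"dp": [0,0,0],"rotation": [0,0,0],"hand": 0},{"dp": [0,0,0],"rotation": [0,0,0],"hand": 0},{"dp": [0,0,0],"rotation": [0,0,0],"hand": 0},{"dp": [0,0,0],"rotation": [0,0,0],"hand": 0},{"dp": [0,0,0],"rotation": [0,0,0],"hand": 0}]'

```text
time_s: 9.15
tool_pos: [479.0, -226.4, 84.0]
tool_rot: [-0.153, 0.876, 0.45, -0.079]
contact_force: [0.3, -0.3, -3.0]
opening: 0.17
grip_force: 60.3
```

```bash
cat >> h.py <<'E'
def heldplane():
    p,d=snapshot("wrist"); t=cloud("wrist",d,dict(tool_pos=np.zeros(3),tool_rot=[1,0,0,0]))
    m=(d>50)&(np.abs(t[...,2]-6)<6)&(np.abs(t[...,1])<38)&(t[...,0]<62)&(t[...,0]>32)
    Q=t[m]; a,*_=np.linalg.lstsq(np.c_[Q[:,:2],np.ones(len(Q))],Q[:,2],rcond=None)
    print("held: slope x,y deg",np.round(np.degrees(a[:2]),2),"z",round(a[2],2),len(Q)); return p,d
E
python3 - <<'E'
from h import *
where(); p,d=heldplane(); np.savez("w4.npz",p=p,d=d)
for n in ("w2.npz","w3.npz"):
    d=np.load(n)["d"];t=cloud("wrist",d,dict(tool_pos=np.zeros(3),tool_rot=[1,0,0,0]))
    m=(d>50)&(np.abs(t[...,2]-6)<6)&(np.abs(t[...,1])<38)&(t[...,0]<62)&(t[...,0]>32)
    Q=t[m]; a,*_=np.linalg.lstsq(np.c_[Q[:,:2],np.ones(len(Q))],Q[:,2],rcond=None); print(np.degrees(a[:2]),a[2])
P,d=snapshot("scene"); cv2.imwrite("pics/s4.png",cv2.resize(P[250:400,340:520],None,fx=4,fy=4)[:,:,::-1])
p,r=tcp(-5,8,20); go(p,r)
E
```

```text
t 9.15 tip u,v,h [-5.1  0.4 15.7] rot [1.985e+01 0.000e+00 1.000e-02] F u,v,h [ 0.5 -0.1 -3. ] T [-0.02 -0.37 -0.01] grip 60 0.17
held: slope x,y deg [0.08 0.1 ] z 6.31 8905
[0.0507068  0.13871487] 6.331261785515455
[0.10257609 0.10304896] 6.27584350978277
dp [-0.0004, 0.0029, 0.0068] rot [0.0022, -0.0001, -0.0001]
```

View pics/s4.png

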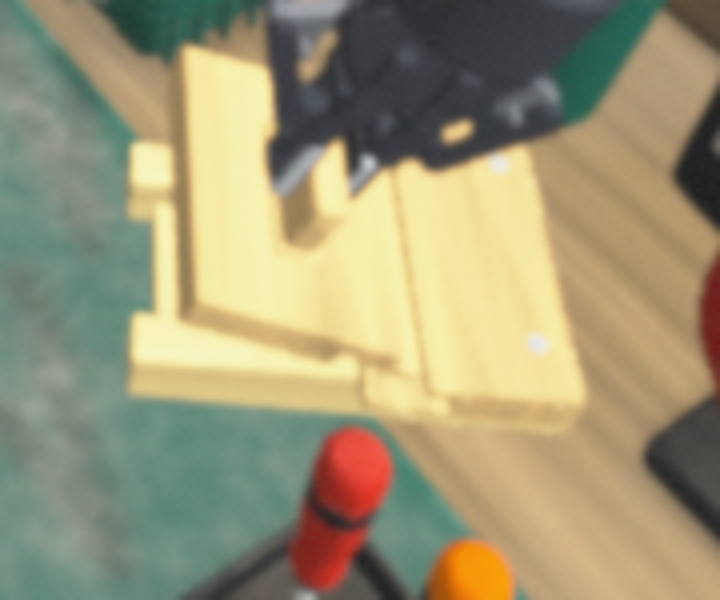

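The close-up shows the tilted board lined up with the grooved board, its tongue just short of the mouth at about (415,360). I lower it a little at a time.

>>> send_rows --steps '[{"dp": [0,0.001,0.002],"rotation": [0,0,0],"hand": 0},{"dp": [0,0.0015,0.0035],"rotation": [0,0,0],"hand": 0},{"dp": [0,0.002,0.005],"rotation": [0,0,0],"hand": 0},{"dp": [0,0.003,0.007],"rotation": [0,0,0],"hand": 0},{"dp": [0,0.003,0.007],"rotation": [0,0,0],"hand": 0}]'

```text
time_s: 9.67
tool_pos: [478.5, -226.1, 75.0]
tool_rot: [-0.154, 0.876, 0.45, -0.079]
contact_force: [-0.7, 0.2, -2.9]
opening: 0.17
grip_force: 60.3
```

```bash
python3 -c "
from h import *
where(); go(*tcp(-4.5,5.5,20))"
```

```text
t 9.67 tip u,v,h [-5.8  0.3  6.7] rot [ 2.e+01 -0.e+00  1.e-02] F u,v,h [-0.7 -0.3 -2.9] T [-0.01 -0.34  0.05] grip 60 0.17
dp [-0.0003, 0.0017, 0.0006] rot [0.0001, 0.0, -0.0002]
```

>>> send_rows --steps '[{"dp": [0,0.0002,0.0005],"rotation": [0,0,0],"hand": 0},{"dp": [0,0.0003,0.001],"rotation": [0,0,0],"hand": 0},{"dp": [0,0.0005,0.0015],"rotation": [0,0,0],"hand": 0},{"dp": [0,0.0005,0.0015],"rotation": [0,0,0],"hand": 0},{"dp": [0,0.0005,0.0015],"rotation": [0,0,0],"hand": 0}]'

```text
time_s: 10.08
tool_pos: [478.8, -226.3, 74.1]
tool_rot: [-0.154, 0.876, 0.45, -0.079]
contact_force: [0.4, -0.7, -3.5]
opening: 0.177
grip_force: 60.3
```

```bash
python3 -c "
from h import *
where()"
```

```text
t 10.08 tip u,v,h [-5.4  0.3  5.8] rot [ 1.993e+01 -0.000e+00  1.000e-02] F u,v,h [ 0.7 -0.4 -3.5] T [-0.01 -0.33  0.05] grip 60 0.177
```

>>> send_rows --steps '[{"dp": [0,0.0005,-0.0002],"rotation": [0,0,0],"hand": 0},{"dp": [0,0.001,-0.0004],"rotation": [0,0,0],"hand": 0},{"dp": [0,0.0015,-0.0005],"rotation": [0,0,0],"hand": 0},{"dp": [0,0.0019,-0.0007],"rotation": [0,0,0],"hand": 0},{"dp": [0,0.0019,-0.0007],"rotation": [0,0,0],"hand": 0}]'

```text
time_s: 10.5
tool_pos: [480.6, -227.6, 74.2]
tool_rot: [-0.154, 0.876, 0.45, -0.079]
contact_force: [0.5, -0.1, -3.8]
opening: 0.174
grip_force: 60.3
```

>>> send_rows --steps '[{"dp": [0,0.0001,0.0003],"rotation": [0,0,0],"hand": 0},{"dp": [0,0.0002,0.0006],"rotation": [0,0,0],"hand": 0},{"dp": [0,0.0003,0.0009],"rotation": [0,0,0],"hand": 0},{"dp": [0,0.0003,0.0009],"rotation": [0,0,0],"hand": 0},{"dp": [0,0.0003,0.0009],"rotation": [0,0,0],"hand": 0}]'

```text
time_s: 10.92
tool_pos: [480.4, -227.4, 73.1]
tool_rot: [-0.154, 0.876, 0.45, -0.079]
contact_force: [0.4, 0.4, -2.7]
opening: 0.177
grip_force: 60.3
```

```bash
python3 -c "
from h import *
where()"
```

```text
t 10.92 tip u,v,h [-3.5  0.3  4.8] rot [1.995e+01 0.000e+00 1.000e-02] F u,v,h [ 0.1  0.6 -2.7] T [ 0.01 -0.41 -0.08] grip 60 0.177
```

>>> send_rows --steps '[{"dp": [0,0.0001,0.0003],"rotation": [0,0,0],"hand": 0},{"dp": [0,0.0002,0.0006],"rotation": [0,0,0],"hand": 0},{"dp": [0,0.0003,0.0009],"rotation": [0,0,0],"hand": 0},{"dp": [0,0.0003,0.0009],"rotation": [0,0,0],"hand": 0},{"dp": [0,0.0003,0.0009],"rotation": [0,0,0],"hand": 0}]'

```text
time_s: 11.33
tool_pos: [480.5, -227.5, 72.6]
tool_rot: [-0.154, 0.876, 0.45, -0.079]
contact_force: [-1.2, 0.1, -0.2]
opening: 0.178
grip_force: 60.7
```

```bash
python3 -c "
from h import *
where()"
```

```text
t 11.33 tip u,v,h [-3.4  0.3  4.3] rot [1.994e+01 0.000e+00 1.000e-02] F u,v,h [-1.1 -0.7 -0.2] T [-0.03 -0.2   0.03] grip 61 0.178
```

Light contact with the lower lip, at the expected height. I ease up slightly and advance into the groove.

>>> send_rows --steps '[{"dp": [0,0,-0.0005],"rotation": [0,0,0],"hand": 0},{"dp": [0,0.001,-0.0009],"rotation": [0,0,0],"hand": 0},{"dp": [0,0.002,-0.0012],"rotation": [0,0,0],"hand": 0},{"dp": [0,0.003,-0.0016],"rotation": [0,0,0],"hand": 0},{"dp": [0,0.003,-0.0016],"rotation": [0,0,0],"hand": 0}]'

```text
time_s: 11.75
tool_pos: [483.4, -229.5, 72.6]
tool_rot: [-0.154, 0.876, 0.45, -0.079]
contact_force: [-0.4, 1.4, -1.6]
opening: 0.173
grip_force: 60.6
```

>>> send_rows --steps '[{"dp": [0,0.0006,-0.0002],"rotation": [0,0,0],"hand": 0},{"dp": [0,0.0012,-0.0004],"rotation": [0,0,0],"hand": 0},{"dp": [0,0.0019,-0.0007],"rotation": [0,0,0],"hand": 0},{"dp": [0,0.0019,-0.0007],"rotation": [0,0,0],"hand": 0},{"dp": [0,0.0019,-0.0007],"rotation": [0,0,0],"hand": 0}]'

```text
time_s: 12.17
tool_pos: [485.1, -230.8, 72.6]
tool_rot: [-0.154, 0.876, 0.45, -0.079]
contact_force: [-0.3, -0.3, -2.1]
opening: 0.175
grip_force: 60.5
```

```bash
python3 -c "
from h import *
where()"
```

```text
t 12.17 tip u,v,h [2.3 0.3 4.3] rot [1.989e+01 0.000e+00 1.000e-02] F u,v,h [-0.1 -0.4 -2.1] T [ 0.06 -0.26  0.04] grip 60 0.175
```

>>> send_rows --steps '[{"dp": [0,0.0006,-0.0002],"rotation": [0,0,0],"hand": 0},{"dp": [0,0.0012,-0.0004],"rotation": [0,0,0],"hand": 0},{"dp": [0,0.0019,-0.0007],"rotation": [0,0,0],"hand": 0},{"dp": [0,0.0019,-0.0007],"rotation": [0,0,0],"hand": 0},{"dp": [0,0.0019,-0.0007],"rotation": [0,0,0],"hand": 0}]'

```text
time_s: 12.58
tool_pos: [486.7, -231.9, 72.6]
tool_rot: [-0.154, 0.876, 0.45, -0.079]
contact_force: [-0.7, -0.7, -1.9]
opening: 0.172
grip_force: 60.5
```

>>> send_rows --steps '[{"dp": [0,0.0004,-0.0001],"rotation": [0,0,0],"hand": 0},{"dp": [0,0.0007,-0.0002],"rotation": [0,0,0],"hand": 0},{"dp": [0,0.001,-0.0003],"rotation": [0,0,0],"hand": 0},{"dp": [0,0.001,-0.0003],"rotation": [0,0,0],"hand": 0},{"dp": [0,0.001,-0.0003],"rotation": [0,0,0],"hand": 0}]'

```text
time_s: 13.0
tool_pos: [487.3, -232.3, 72.7]
tool_rot: [-0.154, 0.876, 0.45, -0.079]
contact_force: [-0.1, 1.6, -1.5]
opening: 0.179
grip_force: 60.5
```

```bash
python3 -c "
from h import *
where()"
```

```text
t 13.0 tip u,v,h [5.  0.4 4.3] rot [1.994e+01 0.000e+00 1.000e-02] F u,v,h [-1.   1.2 -1.5] T [ 0.01 -0.15  0.01] grip 61 0.179
```

>>> send_rows --steps '[{"dp": [0,0.0004,-0.0001],"rotation": [0,0,0],"hand": 0},{"dp": [0,0.0007,-0.0002],"rotation": [0,0,0],"hand": 0},{"dp": [0,0.001,-0.0003],"rotation": [0,0,0],"hand": 0},{"dp": [0,0.001,-0.0003],"rotation": [0,0,0],"hand": 0},{"dp": [0,0.001,-0.0003],"rotation": [0,0,0],"hand": 0}]'

```text
time_s: 13.42
tool_pos: [488.2, -233.0, 72.6]
tool_rot: [-0.154, 0.876, 0.45, -0.079]
contact_force: [-1.0, 1.0, -1.1]
opening: 0.175
grip_force: 60.6
```

```bash
python3 -c "
from h import *
where()"
```

```text
t 13.42 tip u,v,h [6.1 0.3 4.3] rot [1.994e+01 0.000e+00 1.000e-02] F u,v,h [-1.4  0.3 -1.1] T [ 0.01 -0.07  0.05] grip 61 0.175
```

>>> send_rows --steps '[{"dp": [0,0.0004,-0.0001],"rotation": [0,0,0],"hand": 0},{"dp": [0,0.0007,-0.0002],"rotation": [0,0,0],"hand": 0},{"dp": [0,0.001,-0.0003],"rotation": [0,0,0],"hand": 0},{"dp": [0,0.001,-0.0003],"rotation": [0,0,0],"hand": 0},{"dp": [0,0.001,-0.0003],"rotation": [0,0,0],"hand": 0}]'

```text
time_s: 13.83
tool_pos: [488.8, -233.4, 72.6]
tool_rot: [-0.154, 0.876, 0.45, -0.079]
contact_force: [-1.8, 0.9, 0.9]
opening: 0.177
grip_force: 60.7
```

```bash
python3 -c "
from h import *
where()"
```

```text
t 13.83 tip u,v,h [6.8 0.3 4.3] rot [1.998e+01 0.000e+00 1.000e-02] F u,v,h [-2.  -0.3  0.9] T [ 0.01  0.17 -0.07] grip 61 0.177
```

>>> send_rows --steps '[{"dp": [0,0.0004,-0.0002],"rotation": [0,0,0],"hand": 0},{"dp": [0,0.0007,-0.0003],"rotation": [0,0,0],"hand": 0},{"dp": [0,0.001,-0.0004],"rotation": [0,0,0],"hand": 0},{"dp": [0,0.001,-0.0004],"rotation": [0,0,0],"hand": 0},{"dp": [0,0.001,-0.0004],"rotation": [0,0,0],"hand": 0}]'

```text
time_s: 14.25
tool_pos: [489.0, -233.5, 72.7]
tool_rot: [-0.155, 0.876, 0.45, -0.08]
contact_force: [-4.8, 2.5, 3.2]
opening: 0.177
grip_force: 60.9
```

```bash
python3 -c "
from h import *
where()"
```

```text
t 14.25 tip u,v,h [6.9 0.4 4.2] rot [ 2.011e+01 -0.000e+00  1.000e-02] F u,v,h [-5.4 -0.7  3.2] T [-0.    0.72 -0.04] grip 61 0.177
```

The stop is felt at about 7 mm inside, as expected for 20 degrees. Now I lower the board in stages, keeping the tip in the groove.

```bash
python3 -c "
from h import *
where()
p,r=tcp(6.6,4.4,20); go(p,r)
q1=[tcp(6.6,4.4,20),tcp(7,4.5,16),tcp(7.6,4.9,11.5)]
for a,b in zip(q1,q1[1:]): go(*b,p0=a[0],r0=a[1])
"
```

```text
t 14.25 tip u,v,h [6.9 0.4 4.2] rot [ 2.011e+01 -0.000e+00  1.000e-02] F u,v,h [-5.4 -0.7  3.2] T [-0.    0.72 -0.04] grip 61 0.177
dp [-0.0004, -0.0004, 0.0001] rot [-0.0019, 0.0, -0.0002]
dp [0.0, -0.0009, 0.0038] rot [-0.0698, 0.0, 0.0]
dp [0.0, -0.0009, 0.004] rot [-0.0785, 0.0, 0.0]
```

>>> send_rows --steps '[{"dp": [0,-0.0006,0.0002],"rotation": [0,0,0],"hand": 0},{"dp": [0,-0.0011,0.0003],"rotation": [0,0,0],"hand": 0},{"dp": [0,-0.0013,0.0013],"rotation": [-0.018,0,0],"hand": 0},{"dp": [0,-0.0015,0.0022],"rotation": [-0.035,0,0],"hand": 0},{"dp": [0,-0.0015,0.0022],"rotation": [-0.035,0,0],"hand": 0}]'

```text
time_s: 14.67
tool_pos: [488.2, -232.9, 70.9]
tool_rot: [-0.137, 0.879, 0.452, -0.071]
contact_force: [-1.2, 1.2, -2.5]
opening: 0.179
grip_force: 60.6
```

```bash
python3 -c "
from h import *
where(); go(*tcp(7,4.6,16))"
```

```text
t 14.67 tip u,v,h [7.5 0.4 4.3] rot [17.78  0.    0.  ] F u,v,h [-1.7  0.3 -2.5] T [ 0.02  0.15 -0.02] grip 61 0.179
dp [-0.0004, -0.0011, 0.0017] rot [-0.0311, -0.0001, -0.0]
```

>>> send_rows --steps '[{"dp": [0,-0.0003,0.0008],"rotation": [-0.016,0,0],"hand": 0},{"dp": [0,-0.0007,0.0016],"rotation": [-0.031,0,0],"hand": 0},{"dp": [0,-0.001,0.0025],"rotation": [-0.048,0,0],"hand": 0},{"dp": [0,-0.0012,0.0034],"rotation": [-0.066,0,0],"hand": 0},{"dp": [0,-0.0012,0.0034],"rotation": [-0.066,0,0],"hand": 0}]'

```text
time_s: 15.08
tool_pos: [486.1, -231.6, 67.9]
tool_rot: [-0.109, 0.883, 0.454, -0.056]
contact_force: [-0.0, -0.1, -4.0]
opening: 0.171
grip_force: 60.4
```

```bash
python3 -c "
from h import *
where(); go(*tcp(7.8,5.0,10))"
```

```text
t 15.08 tip u,v,h [7.3 0.2 4.5] rot [ 1.404e+01 -2.000e-02 -1.000e-02] F u,v,h [ 0.  -0.1 -4. ] T [ 0.01 -0.3   0.04] grip 60 0.171
dp [-0.0002, -0.0009, 0.0035] rot [-0.0705, 0.0003, 0.0001]
```

>>> send_rows --steps '[{"dp": [0,-0.0002,0.0009],"rotation": [-0.018,0,0],"hand": 0},{"dp": [0,-0.0004,0.0018],"rotation": [-0.035,0,0],"hand": 0},{"dp": [0,-0.0007,0.0026],"rotation": [-0.053,0,0],"hand": 0},{"dp": [0,-0.0009,0.0035],"rotation": [-0.07,0,0],"hand": 0},{"dp": [0,-0.0009,0.0035],"rotation": [-0.07,0,0],"hand": 0}]'

```text
time_s: 15.5
tool_pos: [484.2, -230.1, 64.7]
tool_rot: [-0.079, 0.886, 0.455, -0.04]
contact_force: [0.4, 0.1, -3.2]
opening: 0.175
grip_force: 60.3
```

```bash
python3 -c "
from h import *
where(); go(*tcp(8.4,5.4,6))"
```

```text
t 15.5 tip u,v,h [7.  0.4 4.9] rot [10.14 -0.    0.  ] F u,v,h [ 0.3  0.3 -3.2] T [ 0.   -0.23  0.01] grip 60 0.175
dp [-0.0004, 0.0, 0.0034] rot [-0.0723, 0.0, -0.0]
```

>>> send_rows --steps '[{"dp": [0,0.0008,0.0004],"rotation": [-0.01,0,0],"hand": 0},{"dp": [0,0.0007,0.0014],"rotation": [-0.03,0,0],"hand": 0},{"dp": [0,0.0005,0.0024],"rotation": [-0.05,0,0],"hand": 0},{"dp": [0,0.0003,0.0034],"rotation": [-0.07,0,0],"hand": 0},{"dp": [0,0.0003,0.0034],"rotation": [-0.07,0,0],"hand": 0}]'

```text
time_s: 15.92
tool_pos: [483.7, -229.8, 61.2]
tool_rot: [-0.048, 0.888, 0.456, -0.025]
contact_force: [0.5, -0.4, -2.4]
opening: 0.175
grip_force: 60.3
```

```bash
python3 -c "
from h import *
where(); go(*tcp(8.8,5.6,2.5))"
```

```text
t 15.92 tip u,v,h [8.4 0.4 5.1] rot [ 6.14 -0.   -0.  ] F u,v,h [ 0.6 -0.  -2.4] T [-0.02 -0.08  0.03] grip 60 0.175
dp [-0.0004, -0.0008, 0.0032] rot [-0.0636, 0.0001, 0.0]
```

>>> send_rows --steps '[{"dp": [0,0.0001,0.0008],"rotation": [-0.016,0,0],"hand": 0},{"dp": [0,-0.0001,0.0016],"rotation": [-0.032,0,0],"hand": 0},{"dp": [0,-0.0003,0.0024],"rotation": [-0.048,0,0],"hand": 0},{"dp": [0,-0.0006,0.0031],"rotation": [-0.063,0,0],"hand": 0},{"dp": [0,-0.0006,0.0031],"rotation": [-0.063,0,0],"hand": 0}]'

```text
time_s: 16.33
tool_pos: [483.1, -229.3, 58.2]
tool_rot: [-0.02, 0.889, 0.457, -0.01]
contact_force: [-0.9, 0.0, -3.9]
opening: 0.174
grip_force: 60.3
```

```bash
python3 -c "
from h import *
where(); go(*tcp(9,5.8,0))"
```

```text
t 16.33 tip u,v,h [9.1 0.4 5.6] rot [ 2.55 -0.    0.  ] F u,v,h [-0.8 -0.5 -3.9] T [-0.   -0.05 -0.02] grip 60 0.174
dp [-0.0004, -0.001, 0.0023] rot [-0.0445, 0.0, -0.0]
```

>>> send_rows --steps '[{"dp": [0,-0.0003,0.0006],"rotation": [-0.011,0,0],"hand": 0},{"dp": [0,-0.0006,0.0012],"rotation": [-0.022,0,0],"hand": 0},{"dp": [0,-0.0008,0.0018],"rotation": [-0.033,0,0],"hand": 0},{"dp": [0,-0.001,0.0023],"rotation": [-0.044,0,0],"hand": 0},{"dp": [0,-0.001,0.0023],"rotation": [-0.044,0,0],"hand": 0}]'

```text
time_s: 16.75
tool_pos: [482.5, -228.9, 56.0]
tool_rot: [-0.0, 0.889, 0.457, -0.0]
contact_force: [0.4, -0.2, -3.4]
opening: 0.177
grip_force: 60.4
```

```bash
python3 -c "
from h import *
where(); heldplane()"
```

```text
t 16.75 tip u,v,h [9.4 0.4 5.9] rot [ 0.01 -0.    0.01] F u,v,h [ 0.5  0.  -3.4] T [0.04 0.   0.01] grip 60 0.177
held: slope x,y deg [0.04 0.12] z 5.53 8916
```

>>> send_rows --steps '[{"dp": [0,0,0.0002],"rotation": [0,0,0],"hand": 0},{"dp": [0,0,0.0004],"rotation": [0,0,0],"hand": 0},{"dp": [0,0,0.0006],"rotation": [0,0,0],"hand": 0},{"dp": [0,0,0.0006],"rotation": [0,0,0],"hand": 0},{"dp": [0,0,0.0006],"rotation": [0,0,0],"hand": 0}]'

```text
time_s: 17.22
tool_pos: [483.2, -229.4, 56.0]
tool_rot: [0.0, 0.889, 0.457, 0.0]
contact_force: [-1.0, 1.0, 0.2]
opening: 0.172
grip_force: 60.7
```

```bash
python3 -c "
from h import *
where()"
```

```text
t 17.22 tip u,v,h [10.2  0.3  5.9] rot [-0.01 -0.    0.01] F u,v,h [-1.4  0.2  0.2] T [-0.    0.18 -0.01] grip 61 0.172
```

>>> send_rows --steps '[{"dp": [0,0,0.0002],"rotation": [0,0,0],"hand": 0},{"dp": [0,0,0.0004],"rotation": [0,0,0],"hand": 0},{"dp": [0,0,0.0006],"rotation": [0,0,0],"hand": 0},{"dp": [0,0,0.0006],"rotation": [0,0,0],"hand": 0},{"dp": [0,0,0.0006],"rotation": [0,0,0],"hand": 0}]'

```text
time_s: 17.63
tool_pos: [483.2, -229.4, 55.9]
tool_rot: [-0.0, 0.889, 0.457, -0.0]
contact_force: [-3.2, 0.6, 5.2]
opening: 0.174
grip_force: 61.6
```

```bash
python3 -c "
from h import *
where(); heldplane()"
```

```text
t 17.63 tip u,v,h [10.2  0.3  5.8] rot [ 0.   -0.01  0.01] F u,v,h [-3.  -1.4  5.2] T [ 0.01  0.56 -0.03] grip 62 0.174
held: slope x,y deg [0.03 0.16] z 5.48 8921
```

The board is flat, with its top level at z≈50, and touching lightly. I ease it back about 1 mm to the middle of the play and check before letting go.

>>> send_rows --steps '[{"dp": [0,-0.0003,-0.0003],"rotation": [0,0,0],"hand": 0},{"dp": [0,-0.0006,-0.0004],"rotation": [0,0,0],"hand": 0},{"dp": [0,-0.001,-0.0004],"rotation": [0,0,0],"hand": 0},{"dp": [0,-0.001,-0.0004],"rotation": [0,0,0],"hand": 0},{"dp": [0,-0.001,-0.0004],"rotation": [0,0,0],"hand": 0}]'

```text
time_s: 18.1
tool_pos: [483.2, -229.4, 56.0]
tool_rot: [0.001, 0.889, 0.457, 0.001]
contact_force: [0.5, -2.1, 1.8]
opening: 0.178
grip_force: 61.0
```

```bash
python3 - <<'E'
from h import *
where(); s=state(); p,d=snapshot("wrist")
P=cloud("wrist",d,s); r=P-M; U=r@ax; V=r@ay; H=r[...,2]+0
for nm,lo,hi in (("board",-85,-40),("front",-38,-8),("groove",3,55)):
    m=(d>50)&(U>lo)&(U<hi)&(V>30)&(V<62)&(np.abs(H-20)<8)
    a,*_=np.linalg.lstsq(np.c_[U[m],V[m],np.ones(m.sum())],H[m],rcond=None); print(nm,m.sum(),"med h",round(np.median(H[m]),2),"slope u deg",round(np.degrees(a[0]),2))
for nm,lo,hi in (("board",-80,-10),("groove",8,55)):
    m=(d>50)&(U>lo)&(U<hi)&(np.abs(H-20)<5)&(V>0); 
    e=[V[m&(U>b)&(U<=b+5)].max() for b in range(lo,hi-5,5)]; print(nm,"end V",np.round(e,1))
cv2.imwrite("pics/w6.png",p[:,:,::-1])
E
```

```text
t 18.1 tip u,v,h [10.3  0.4  6. ] rot [-0.15  0.    0.01] F u,v,h [ 1.6 -1.4  1.8] T [-0.08 -0.07  0.  ] grip 61 0.178
board 5689 med h 20.51 slope u deg 0.2
front 3669 med h 20.46 slope u deg -0.16
groove 4837 med h 20.32 slope u deg -0.05
board end V [64.4 64.3 64.3 64.5 64.6 64.6 64.5 64.6 64.5 64.6 64.3 64.4 64.5]
groove end V [ 68.5  68.7  68.4  68.7  68.5  68.3  68.4 145.8 148. ]
```

View pics/w6.png

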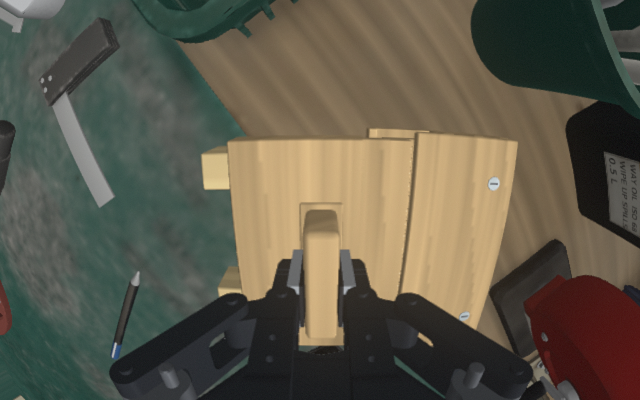

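The wrist view shows the board flat and flush with the grooved board, with the seam at about (410,230). Its end is about 1 mm off centre, so I nudge it and then let go.

>>> send_rows --steps '[{"dp": [0,0,-0.0004],"rotation": [0,0,0],"hand": 0},{"dp": [-0.0005,-0.0004,-0.0004],"rotation": [0,0,0],"hand": 0},{"dp": [-0.001,-0.0008,-0.0004],"rotation": [0,0,0],"hand": 0},{"dp": [-0.0013,-0.001,-0.0002],"rotation": [0,0,0],"hand": 0},{"dp": [-0.0013,-0.001,0],"rotation": [0,0,0],"hand": 0}]'

```text
time_s: 18.57
tool_pos: [481.3, -229.0, 55.9]
tool_rot: [0.0, 0.89, 0.457, 0.001]
contact_force: [2.0, 2.3, 4.4]
opening: 0.176
grip_force: 61.4
```

```bash
python3 -c "
from h import *
where()"
```

```text
t 18.57 tip u,v,h [ 8.4 -0.4  5.9] rot [-0.05  0.06  0.02] F u,v,h [0.3 3.1 4.4] T [ 0.44 -0.23  0.  ] grip 61 0.176
```

>>> send_rows --steps '[{"dp": [0,0,-0.0003],"rotation": [0,0,0],"hand": 0.1},{"dp": [0,0,-0.0003],"rotation": [0,0,0],"hand": 0.2},{"dp": [0,0,-0.0003],"rotation": [0,0,0],"hand": 0.3},{"dp": [0,0,-0.0003],"rotation": [0,0,0],"hand": 0.45},{"dp": [0,0,-0.0003],"rotation": [0,0,0],"hand": 0.5}]'

```text
time_s: 18.98
tool_pos: [479.7, -228.9, 55.2]
tool_rot: [-0.001, 0.889, 0.457, -0.001]
contact_force: [0.2, -0.5, 0.5]
opening: 0.502
grip_force: 0.0
```

>>> send_rows --steps '[{"dp": [0,0,0],"rotation": [0,0,0],"hand": 0.5},{"dp": [0,0,0],"rotation": [0,0,0],"hand": 0.5},{"dp": [0,0,-0.01],"rotation": [0,0,0],"hand": 0.5},{"dp": [0,0,-0.025],"rotation": [0,0,0],"hand": 0.5},{"dp": [0,0,-0.045],"rotation": [0,0,0],"hand": 0.5}]'

```text
time_s: 19.4
tool_pos: [479.4, -228.4, 100.3]
tool_rot: [-0.002, 0.889, 0.457, -0.001]
contact_force: [-0.1, -0.0, 0.3]
opening: 0.5
grip_force: 0.0
```

>>> send_rows --steps '[{"dp": [0,0,-0.025],"rotation": [0,0,0],"hand": 0.5},{"dp": [0,0,-0.05],"rotation": [0,0,0],"hand": 0.5},{"dp": [0,0,-0.075],"rotation": [0,0,0],"hand": 0.5},{"dp": [0,0,-0.1],"rotation": [0,0,0],"hand": 0.5},{"dp": [0,0,-0.12],"rotation": [0,0,0],"hand": 0.5}]'

```text
time_s: 19.82
tool_pos: [481.2, -229.5, 224.0]
tool_rot: [0.001, 0.889, 0.457, 0.001]
contact_force: [0.2, 0.2, 0.2]
opening: 0.5
grip_force: 0.0
```

>>> send_rows --steps '[{"dp": [0,0,0],"rotation": [0,0,0],"hand": 0.5},{"dp": [0,0,0],"rotation": [0,0,0],"hand": 0.5},{"dp": [0,0,0],"rotation": [0,0,0],"hand": 0.5},{"dp": [0,0,0],"rotation": [0,0,0],"hand": 0.5},{"dp": [0,0,0],"rotation": [0,0,0],"hand": 0.5}]'

```text
time_s: 20.23
tool_pos: [479.6, -228.5, 219.0]
tool_rot: [-0.001, 0.889, 0.457, -0.001]
contact_force: [0.6, 1.0, 0.2]
opening: 0.503
grip_force: 0.0
```

```bash
python3 - <<'E'
from h import *
where(); s=state(); p,d=snapshot("wrist")
P=cloud("wrist",d,s); r=P-M; U=r@ax; V=r@ay; H=r[...,2]
for nm,lo,hi in (("board",-85,-46),("front",-30,-8),("groove",3,55)):
    m=(d>50)&(U>lo)&(U<hi)&(np.abs(V)<60)&(np.abs(H-20)<8)
    a,*_=np.linalg.lstsq(np.c_[U[m],V[m],np.ones(m.sum())],H[m],rcond=None); print(nm,m.sum(),"med h",round(np.median(H[m]),2),"slope u deg",round(np.degrees(a[0]),2))
for nm,lo,hi in (("board",-80,-10),("groove",8,52)):
    m=(d>50)&(U>lo)&(U<hi)&(np.abs(H-20)<5)&(np.abs(V)<80)
    b=range(lo,hi-5,5); print(nm,"V ends",np.round(np.median([V[m&(U>x)&(U<=x+5)].max() for x in b]),1),np.round(np.median([V[m&(U>x)&(U<=x+5)].min() for x in b]),1))
m=(d>50)&(np.abs(H-20)<5)&(np.abs(V)<55); print("back edge U",np.median([U[m&(V>x)&(V<x+5)].min() for x in range(-50,50,5)]),"groove far",np.median([U[m&(V>x)&(V<x+5)&(U<80)].max() for x in range(-50,50,5)]))
m=(d>50)&(np.abs(H-37)<6)&(np.abs(U)<90)&(U<-20)&(np.abs(V)<50); print("batten U",np.median(U[m]))
cv2.imwrite("pics/w7.png",p[:,:,::-1])
E
```

```text
t 20.23 tip u,v,h [  6.7  -1.1 168.7] rot [ 0.2  -0.01  0.01] F u,v,h [-0.1  1.1  0.2] T [-0.02  0.05 -0.04] grip 0 0.503
board 3259 med h 20.55 slope u deg 0.53
front 2297 med h 20.39 slope u deg -0.13
groove 5098 med h 20.33 slope u deg -0.07
board V ends 63.0 -66.4
groove V ends 68.2 -70.9
back edge U -98.70134713605188 groove far 59.28620780732422
batten U -52.264395334685055
```

View pics/w7.png

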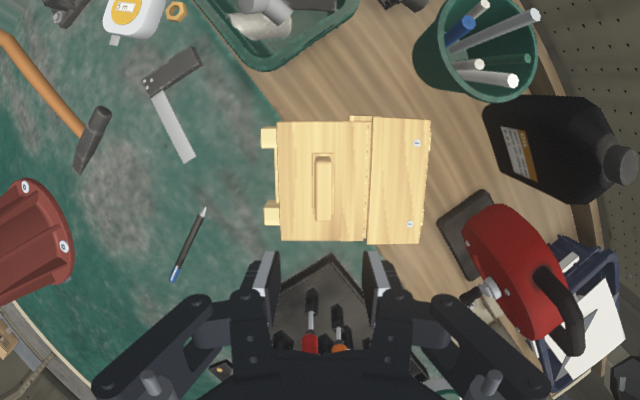

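The last view shows the board lying flat and flush beside the grooved board, seam at about (368,180), ends lined up. The tongue tip is about 8 mm inside the mouth. The square, tape and nut are in view and look undisturbed. I'm handing the job in.

```bash
python3 -c "
from h import *
print(finish_job())"
```

```text
the job is handed in; nothing more can be done
None
```

The access board is back on the frame, locked flat against the grooved board with its ends lined up to within about 0.5 mm. Measured contact forces stayed around 5 N, I let go and backed the gripper clear, and the job is handed in at about 20 s; the tape, square, bolt and nut were not touched.

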